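# Weigh a moisture cartridge by hand and hang it up, dial outward

### The job

Lift the white moisture cartridge out of its dock and feel its weight: a spent one (heavier than about 200 g) belongs on the hook of the stand with the square base and square post, a fresh one (lighter) on the hook of the stand with the round base and thin round post. Hang it by the eye under its grip tab so that it hangs free with its dial facing squarely outward, the way the hook points away from its post. Keep the cartridge upright and leave the vial, the jar and the small beaker where they are.

Things in the scene. Friction and masses are not known exactly. Their poses are not given: they have to be found in the camera images.
- cartridge: White plastic cartridge, upright in the dock, 70 to 345 g (unknown). Origin under the middle of its underside, z up. Case 22 (x) x 80 (y) x 78 (z) mm, then a 10 mm thick (x) frame 46 mm wide (y) round an open eye, and a grip tab on top, 164 mm high in all. The -x face carries the dial; the +x face has only vent slots.
- cartridge_dial (a point): Middle of the round 48 mm dial with scale and pointer, 52 mm up on the -x face, standing out 4.5 mm; the cartridge's -x axis is the way the dial faces.
- cartridge_eye (a point): Peak of the eye's upper edge, 112 mm above the origin; it rests on the hook when hung. The eye, open right through along x, is 26 mm wide (y) and reaches from 78 to 112 mm height; its upper edge is a shallow arch, 3 mm lower at the sides.
- cartridge_grip (a point): Place to grip, 148 mm above the origin: middle of the tab, 10 mm thick (x), 36 mm wide (y), 126 to 164 mm high. Fingers closing along x with their tips at least 126 mm up stay clear of the hook.
- dock: Grey block 44 (x) x 104 (y) x 28 (z) mm, slot 20 mm deep, 25 x 83 mm, floor 8 mm up; the cartridge stands in it with its axes along the dock's. Origin under its centre. Fixed; may be turned to any yaw. The worktop to its left and right (x from 0.40 to 0.50, y from -0.2 to 0.2) is bare: the cartridge also stands there by itself.
- stand_square: Grey stand for spent (heavy) cartridges: square base plate 100 x 100 x 12 mm, square post 24 mm thick. Origin under the post on the worktop. At 160 mm height a level hook, 7 mm thick, points along the body's -x axis, out to 90 mm from the post's axis, where it turns up (top 173.5 mm high). The post ends 168 mm above the worktop. Fixed.
- stand_square_tip (a point): Middle of the upturned end of the square stand's hook, 90 mm from the post's axis and 170 mm high.
- stand_square_root (a point): Point on the hook's axis at the post, 15 mm from the post's axis and 160 mm high.
- stand_round: Grey stand for fresh (light) cartridges: round base 100 mm across and 12 mm thick, round post 14 mm thick. Origin under the post on the worktop. At 160 mm height a level hook, 7 mm thick, points along the body's -x axis, out to 90 mm from the post's axis, where it turns up (top 173.5 mm high). The post ends 170 mm above the worktop. Fixed.
- stand_round_tip (a point): Middle of the upturned end of the round stand's hook, 90 mm from the post's axis and 170 mm high.
- stand_round_root (a point): Point on the hook's axis at the post, 10 mm from the post's axis and 160 mm high.
- vial_b: Bystander: small brown glass vial with a light ribbed cap, 39 mm wide, 64 mm tall; origin under its centre.
- jar_clear: Bystander: clear jar with a wide ribbed screw cap, 48 mm wide, 64 mm tall; origin under its centre.
- beaker_small: Bystander: small clear beaker, 56 mm wide, 66 mm tall; origin under its centre.
Things that resemble listed ones, but are neither listed nor needed, are in the scene too. Leave any blue look-alike of the stand_square alone.

How it is judged:
By the outcome, as a careful person would: the job done as asked, in the order asked, and still so for the second after the job is handed in, with the robot touching nothing.
It also fails if it takes over 72 s, if anything falls off the work surface, if the arm or the gripper's body presses on something with over 40 N, if the wrist force passes 120 N, or if a joint passes its speed limit or range.

### The arm

A 7-joint arm with a two-finger parallel gripper is mounted at the origin on a cart in front of the work surface, level with it; the furniture and walls round the work are solid. World frame = base frame: x ahead of the robot, y to its left, z up, the work surface at z = 0. Lengths are in m, angles in rad, forces in N, time in s.
With the tool pointing down it reaches from about 0.4 to 0.85 m from the base axis. Payload 10.4 kg.
Tool frame: the origin (TCP) lies midway between the tips of the shut fingers; the grasp point (between the pads) lies 19 mm behind it; z points along the fingers, y is the line along which they close (so a half turn about z gives the same grasp; the last joint's range is limited). The gripper opens to 87 mm and grips with 3 to 60 N. Pads are 19 mm wide; open, the fingers measure 117 mm over their backs; the gripper's body (75 mm by 190 mm) begins 51 mm behind the grasp point.
Start: joints at [1.137, 0.332, -0.065, 1.46, 0.022, 1.35, -0.088], TCP at [0.25, -0.573, 0.223] pointing down, gripper open.
Joint ranges: [-2.6, 2.6], [-0.5, 2.12], [-1.47, 1.34], [0.16, 2.42], [-1.27, 4.41], [0.06, 2.06], [-2.6, 2.6]. Speed limits (rad/s): [2.22, 2.22, 2.79, 2.79, 3.14, 3.14, 3.14].

### API

Orientations are given as a unit quaternion [x, y, z, w].
In Python, from bench import r gives the robot as it stands.
- The arm moves only by the tool arm_command, never from a script. Its arguments are lists of equal length, an entry for each row: "xyz": the shift along the world's x, y, z in m, a list of three; "rot": the turn, a rotation vector about the world's x, y, z in rad, a list of three. In form: {"xyz": [[tx, ty, tz], ...], "rot": [[ax, ay, az], ...]}. A call has 1 to 20 rows; each row is the pose to reach, as a shift and turn from the pose commanded when the call began; what a row does not reach only later rows make up. A row lasts 1/12 s, in which the tool goes at most 41.7 mm and 7.16 degrees, less where a joint would pass 70% of its speed; a pose out of reach is approached as far as the arm can. A call with a gripper value outside its range is refused whole. "grip" is the opening, from 0 (shut) to 1 (fully open), set as the call begins (left out, the last holds). The fingers move at their own pace and stop on an object; "squeeze" is the grip in N (left out, the last holds). Time passes only in rows, so rows that repeat a pose let the fingers close. It gives the time, the measured TCP pose, the force, the opening and the grip force at its end, in the units of the state.
- r.read_state(): the state, without advancing time (a new reading comes with each control period).
- r.camera(name): name is "side" or "top" or "wrist"; returns the picture (400x640x3 uint8, red, green, blue); there is no depth.
- r.camera_model(name): a dict with "fx", "fy", "cx", "cy" (pixels), "T" (4x4, takes a point from camera to world coordinates). Camera axes: x right, y up, looking along -z (the intrinsics and any distortion apply to the point x, -y, -z); pixel columns grow to the right and rows downward; lengths in m; the calibration is good to about 2 mm. A picture is of the moment at which its call begins: read the wrist's pose just before it. camera_model takes no time and is no camera call; for the wrist camera it gives the pose at the moment of the call.
- r.close_job(): hands the job in; it is judged then, once.
Trained networks look in the newest picture that a camera, given by its name, has taken for a name from the list of things; names that differ only in an ending like _2 or _b are one class to them, and where a whole thing is asked for, a point or a joint stands for the part that bears it (a point fixed in the world has none). Each returns a list of dicts, best first, with "conf" (0 to 1); they miss things now and then, are a little off and sometimes report something else, mostly with a low value. They report only what shows in the picture. A call takes as long as a camera call. They do not tell look-alikes from the thing itself.
- r.look_for(label, camera): "at" ([x, y, z] in m, in the coordinates of the camera as it stood for that picture, good to about 4 mm: the middle of the surface that is visible of it).
- r.spot_point(label, camera): "at" ([x, y, z] in m, in the coordinates of the camera as it stood for that picture, good to about 4 mm: a listed point, or the origin of a listed thing).
The state is a dict: "time": time; "joint_positions": joint angles; "joint_vel": joint speeds; "joint_torque": joint torques, N m; "ee_pos": TCP position; "eef_rot": TCP orientation; "ft_force": force on the tool from outside, world axes, zero at the start; "torque": the same for the moment, N m; "width": finger opening in m; "grip_force": force on a finger pad.
Only numpy, scipy, OpenCV 4.12 (cv2) and the standard library are available. Lean on these libraries where they do the work, as an engineer would, in place of code of your own. Each camera call takes 0.05 s, during which the arm holds its last target. There are 200 camera calls.

## Working session

There is one attempt and no reset: what is moved stays moved. The work goes in short steps, Python scripts to look and compute and a tool call to move; the robot and the scene stay as the last step left them, time stands still between calls to the robot, and variables do not carry over. Pictures are saved under pics/ and viewed, at most 10 in all, crops included, and the job is handed in when it is done.

Besides the shell and the picture viewer there is one more tool, called after "Call:" as a command line: name --argument value ..., lists and objects as JSON in quotes. arm_command: Moves the arm, as the interface text tells. Its arguments: {"type":"object","properties":{"xyz":{"type":"array"},"rot":{"type":"array"},"grip":{"type":"number"},"squeeze":{"type":"number"}},"required":["xyz","rot"]}

```bash
mkdir -p pics; cat > h.py <<'E'
import numpy as np, cv2
from bench import r
def w(cam,p,T=None):
    T=np.array(r.camera_model(cam)["T"]) if T is None else T
    return (T@np.append(p,1))[:3]
def px(cam,P):
    m=r.camera_model(cam);c=np.linalg.inv(np.array(m["T"]))@np.append(P,1)
    return round(m["cx"]+m["fx"]*c[0]/-c[2]),round(m["cy"]+m["fy"]*-c[1]/-c[2])
E
python3 - <<'E'
from h import *
s=r.read_state();print(s["time"],s["ee_pos"],s["eef_rot"],s["width"])
for c in("top","side"):
    cv2.imwrite(f"pics/{c}0.png",r.camera(c)[...,::-1])
    m=r.camera_model(c);print(c,{k:v for k,v in m.items() if k!="T"},np.round(m["T"],3).tolist())
    for l in("cartridge","cartridge_grip","cartridge_dial","cartridge_eye","dock","stand_square","stand_square_tip","stand_square_root","stand_round","stand_round_tip","stand_round_root"):
        for d in r.spot_point(l,c)[:3]:
            P=w(c,d["at"]);print(l,round(d["conf"],2),P.round(3),px(c,P))
print(r.read_state()["time"])
E
```

```text
0.0 [ 0.24940417 -0.57263377  0.22172784] [ 9.78976741e-01  2.03970584e-01 -1.92204617e-04 -7.09538136e-04] 0.08708964950213946
top {'fx': 459.7415859823176, 'fy': 459.7415859823176, 'cx': 322.03633750078257, 'cy': 193.5047753766872} [[-0.01, 0.993, -0.122, 0.423], [-1.0, -0.012, -0.015, 0.043], [-0.016, 0.121, 0.992, 1.459], [0.0, 0.0, 0.0, 1.0]]
cartridge 0.81 [ 0.441 -0.066  0.007] (364, 243)
cartridge_grip 0.48 [ 0.445 -0.057  0.159] (365, 241)
cartridge_dial 0.51 [ 0.436 -0.046  0.057] (359, 245)
cartridge_eye 0.78 [ 0.441 -0.057  0.119] (364, 243)
dock 0.73 [ 0.44  -0.058  0.001] (361, 244)
dock 0.53 [ 0.434 -0.041  0.057] (357, 246)
stand_square 0.98 [0.724 0.397 0.001] (219, 157)
stand_square 0.93 [ 0.631  0.25  -0.001] (264, 185)
stand_square 0.57 [0.538 0.243 0.174] (258, 209)
stand_square_tip 0.96 [0.541 0.241 0.173] (259, 208)
stand_square_tip 0.87 [0.629 0.416 0.172] (198, 178)
stand_square_root 0.92 [0.614 0.25  0.158] (256, 183)
stand_square_root 0.72 [0.705 0.4   0.16 ] (205, 153)
stand_square_root 0.55 [ 0.628  0.252 -0.001] (264, 186)
stand_round_tip 0.71 [ 0.571 -0
[... 700 characters left out ...]
58  0.122] (279, 218)
dock 0.56 [0.478 0.277 0.003] (302, 215)
stand_square 0.83 [0.626 0.254 0.004] (344, 218)
stand_square 0.56 [0.716 0.405 0.001] (366, 205)
stand_square_tip 0.74 [0.629 0.416 0.171] (345, 161)
stand_square_tip 0.55 [0.539 0.246 0.169] (319, 173)
stand_square_root 0.69 [0.614 0.254 0.16 ] (341, 175)
stand_square_root 0.59 [0.702 0.401 0.162] (364, 164)
stand_square_root 0.25 [ 0.45  -0.271  0.   ] (273, 298)
stand_round 0.56 [ 0.652 -0.228  0.003] (356, 289)
stand_round 0.47 [ 0.644 -0.236  0.162] (354, 231)
stand_round_tip 0.96 [ 0.566 -0.253  0.173] (321, 229)
stand_round_tip 0.56 [0.54  0.244 0.171] (319, 173)
stand_round_root 0.97 [ 0.644 -0.237  0.161] (354, 232)
1.2
```

View pics/top0.png

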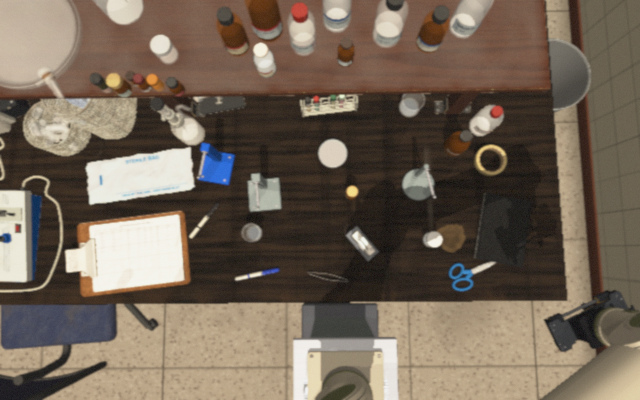

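View pics/side0.png

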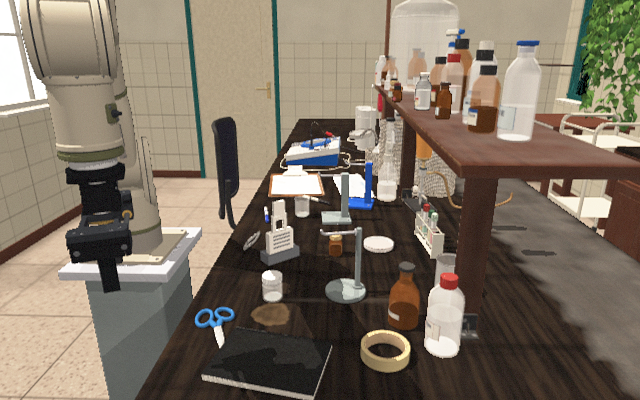

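The side view shows the cartridge at px (279,240) with its vent slots facing the camera. Things that could be mistaken for a target:
- Square stands: grey at top px (264,190) and a blue look-alike at (215,165). I choose the grey one.
- Round stand: only the one at (420,183).
- Cartridge: the white dish (333,153) and the jar (432,240) are not it. I choose (362,243).

Next is one close crop to check these.

```bash
python3 - <<'E'
from h import *
t=cv2.imread("pics/top0.png");s=cv2.imread("pics/side0.png")
f=lambda im,x,y,a:cv2.resize(im[y:y+a*3//4,x:x+a],(400,300),interpolation=cv2.INTER_CUBIC)
cv2.imwrite("pics/crop.png",np.vstack([np.hstack([f(t,330,221,60),f(t,390,150,80)]),np.hstack([f(t,235,165,80),f(s,250,195,80)])]))
E
```

```text
(no output)
```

View pics/crop.png

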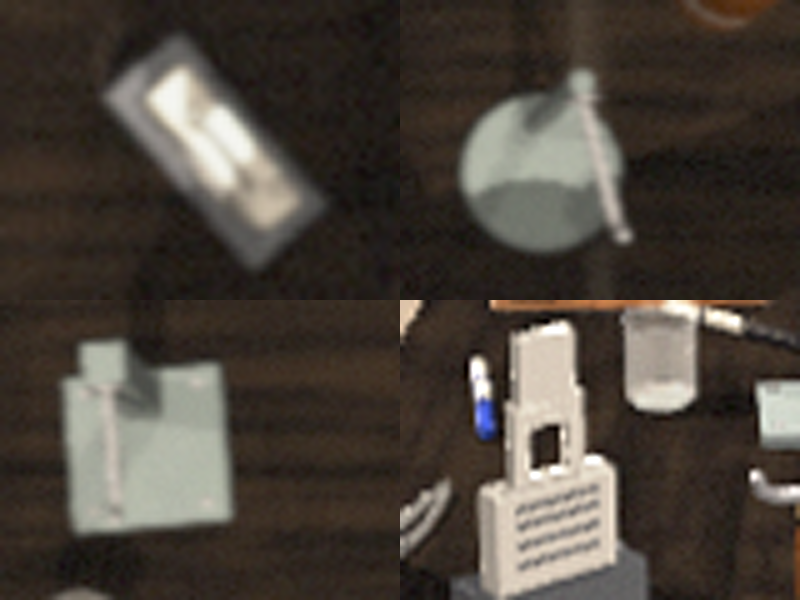

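The crop confirms the choice: the cartridge stands in the dock with its long axis at about 41° in world yaw, and the dial faces (-0.66, 0.75). The round stand and the grey square stand are clear. I'm moving to hover above the tab.

Call:
arm_command --xyz '[[0.01,0.03,0.03],[0.025,0.07,0.03],[0.04,0.11,0.03],[0.055,0.15,0.03],[0.07,0.19,0.03],[0.085,0.23,0.03],[0.1,0.27,0.03],[0.115,0.31,0.03],[0.13,0.35,0.03],[0.145,0.39,0.03],[0.16,0.43,0.03],[0.175,0.47,0.03],[0.185,0.5,0.03],[0.191,0.515,0.03],[0.191,0.515,0.03],[0.191,0.515,0.03],[0.191,0.515,0.03]]' --rot '[[0,0,0.03],[0,0,0.06],[0,0,0.09],[0,0,0.12],[0,0,0.15],[0,0,0.18],[0,0,0.2],[0,0,0.22],[0,0,0.24],[0,0,0.26],[0,0,0.28],[0,0,0.3],[0,0,0.305],[0,0,0.305],[0,0,0.305],[0,0,0.305],[0,0,0.305]]' --grip 1

```text
time: 2.62
ee_pos: [0.4404, -0.0588, 0.2526]
eef_rot: [0.937, 0.35, -0.0, 0.0]
ft_force: [-0.4, -0.6, -0.7]
width: 0.0867
grip_force: 0.0
```

```bash
python3 - <<'E'
from h import *
from scipy.spatial.transform import Rotation as R
s=r.read_state();print(s["time"],np.round(s["ee_pos"],4),R.from_quat(s["eef_rot"]).as_matrix().round(3).tolist(),s["ft_force"],s["joint_positions"])
T=np.array(r.camera_model("wrist")["T"]);cv2.imwrite("pics/w1.png",r.camera("wrist")[...,::-1])
print(np.array(T).round(3).tolist())
for l in("cartridge","cartridge_grip","cartridge_dial","cartridge_eye","dock"):
    for d in r.spot_point(l,"wrist")[:2]:
        P=w("wrist",d["at"],T);print(l,round(d["conf"],2),P.round(3),px("wrist",P))
for n,z in (("dock",.028),):
    # dock corners from top0 crop
    m=r.camera_model("top");Tt=np.array(m["T"])
    C=[]
    for u,v in((180,35),(105,95),(255,270),(325,200)):
        u=330+u/6.667;v=221+v/6.667
        d=Tt[:3,:3]@[(u-m["cx"])/m["fx"],-(v-m["cy"])/m["fy"],-1];C.append(Tt[:3,3]+d*(z-Tt[2,3])/d[2])
    C=np.array(C);print(C.round(3).tolist(),C.mean(0),[np.degrees(np.arctan2(*(C[a]-C[b])[[1,0]])) for a,b in((0,3),(1,2))])
E
```

```text
2.6167 [ 0.4404 -0.0588  0.2526] [[0.755, 0.656, -0.0], [0.656, -0.755, -0.0], [-0.0, 0.0, -1.0]] [-0.37824263 -0.64626685 -0.67181814] [ 0.65613838 -0.06375264 -0.59142643  1.83415697 -0.03594729  1.36056264
 -0.78266229]
[[0.655, 0.724, 0.215, 0.499], [-0.755, 0.628, 0.187, -0.008], [0.001, -0.285, 0.959, 0.415], [0.0, 0.0, 0.0, 1.0]]
cartridge 0.73 [ 0.439 -0.054  0.008] (316, 172)
cartridge_grip 0.9 [ 0.441 -0.059  0.158] (319, 202)
cartridge_dial 0.83 [ 0.436 -0.048  0.058] (310, 178)
cartridge_eye 0.74 [ 0.441 -0.055  0.122] (316, 191)
[[0.494, -0.043, 0.028], [0.467, -0.008, 0.028], [0.386, -0.076, 0.028], [0.417, -0.109, 0.028]] [ 0.4409841  -0.05886825  0.028     ] [np.float64(40.43796109241422), np.float64(39.909676039831616)]
```

View pics/w1.png

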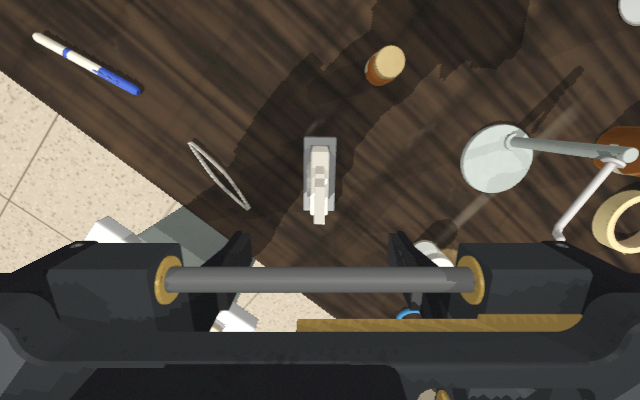

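The wrist view shows the tab at (319,202), midway between the fingers (x about 240 and 400) and square to them. I'm descending to grip.

Call:
arm_command --xyz '[[0,0,-0.03],[0,0,-0.06],[0,0,-0.09],[0,0,-0.105],[0,0,-0.115],[0,0,-0.115],[0,0,-0.115]]' --rot '[[0,0,0],[0,0,0],[0,0,0],[0,0,0],[0,0,0],[0,0,0],[0,0,0]]'

```text
time: 3.5
ee_pos: [0.4409, -0.0581, 0.1381]
eef_rot: [0.937, 0.35, 0.0, -0.0]
ft_force: [0.6, -0.0, -0.4]
width: 0.087
grip_force: 0.0
```

Call:
arm_command --xyz '[[0,0,0],[0,0,0],[0,0,0],[0,0,0],[0,0,0],[0,0,0],[0,0,0],[0,0,0],[0,0,0],[0,0,0],[0,0,0],[0,0,0]]' --rot '[[0,0,0],[0,0,0],[0,0,0],[0,0,0],[0,0,0],[0,0,0],[0,0,0],[0,0,0],[0,0,0],[0,0,0],[0,0,0],[0,0,0]]' --grip 0 --squeeze 25

```text
time: 4.5
ee_pos: [0.4406, -0.058, 0.1376]
eef_rot: [0.937, 0.35, 0.0, 0.0]
ft_force: [0.1, 0.4, -0.2]
width: 0.0146
grip_force: 0.0
```

Still closing.

Call:
arm_command --xyz '[[0,0,0],[0,0,0],[0,0,0],[0,0,0],[0,0,0],[0,0,0]]' --rot '[[0,0,0],[0,0,0],[0,0,0],[0,0,0],[0,0,0],[0,0,0]]'

```text
time: 5.0
ee_pos: [0.4405, -0.058, 0.1375]
eef_rot: [0.937, 0.35, -0.0, -0.0]
ft_force: [-0.0, 0.5, -0.2]
width: 0.0099
grip_force: 25.0
```

```bash
python3 - <<'E'
from h import *
s=r.read_state();print(s["time"],s["ee_pos"],s["width"],s["grip_force"],s["ft_force"])
E
```

```text
5.0 [ 0.44054219 -0.05798205  0.13752662] 0.009942907267258973 24.965020660310984 [-0.02398023  0.5010514  -0.16170283]
```

Call:
arm_command --xyz '[[0,0,0.008],[0,0,0.02],[0,0,0.035],[0,0,0.05],[0,0,0.065],[0,0,0.08],[0,0,0.09],[0,0,0.095],[0,0,0.095],[0,0,0.095],[0,0,0.095],[0,0,0.095],[0,0,0.095],[0,0,0.095],[0,0,0.095],[0,0,0.095]]' --rot '[[0,0,0],[0,0,0],[0,0,0],[0,0,0],[0,0,0],[0,0,0],[0,0,0],[0,0,0],[0,0,0],[0,0,0],[0,0,0],[0,0,0],[0,0,0],[0,0,0],[0,0,0],[0,0,0]]'

```text
time: 6.33
ee_pos: [0.4406, -0.058, 0.2325]
eef_rot: [0.937, 0.35, -0.0, -0.0]
ft_force: [-0.6, -0.2, -1.8]
width: 0.0098
grip_force: 25.0
```

```bash
python3 - <<'E'
from h import *
F=[]
for i in range(20):
    im=r.camera("side" if i%2 else "wrist"); F.append(r.read_state()["ft_force"])
F=np.array(F);print(F.mean(0),F.std(0),r.read_state()["time"],r.read_state()["ee_pos"])
T=np.array(r.camera_model("wrist")["T"])
acc={}
for c in("top","side","wrist"):
  r.camera(c)
  for l in("cartridge_grip","cartridge_eye","cartridge_dial","cartridge","stand_square_tip","stand_square_root","stand_round_tip","stand_round_root"):
    for d in r.spot_point(l,c)[:2]:
        if d["conf"]>.5: print(c,l,round(d["conf"],2),w(c,d["at"],T if c=="wrist" else None).round(3))
cv2.imwrite("pics/s2.png",im[100:300,200:440][...,::-1])
E
```

```text
[ 0.01323726  0.00734098 -2.48080538] [0.52578437 0.67147987 0.55783704] 7.3333 [ 0.44062621 -0.05799761  0.23256298]
top stand_square_tip 0.69 [0.627 0.417 0.171]
top stand_square_tip 0.66 [0.536 0.242 0.173]
top stand_square_root 0.87 [0.615 0.251 0.156]
top stand_square_root 0.77 [0.703 0.4   0.159]
top stand_round_tip 0.71 [ 0.571 -0.253  0.173]
top stand_round_root 0.96 [ 0.65  -0.234  0.164]
side cartridge_grip 0.81 [ 0.436 -0.055  0.25 ]
side cartridge_grip 0.74 [ 0.647 -0.236  0.161]
side cartridge_eye 0.59 [ 0.44  -0.055  0.214]
side cartridge_dial 0.67 [ 0.427 -0.042  0.155]
side cartridge 0.82 [ 0.441 -0.059  0.1  ]
side cartridge 0.7 [ 0.426 -0.04   0.158]
side stand_square_tip 0.91 [0.628 0.417 0.173]
side stand_square_tip 0.81 [0.539 0.245 0.17 ]
side stand_square_root 0.64 [0.616 0.252 0.16 ]
side stand_square_root 0.58 [0.706 0.405 0.163]
side stand_round_tip 0.9 [ 0.567 -0.251  0.169]
side stand_round_root 0.87 [ 0.645 -0.234  0.16 ]
wrist cartridge_grip 0.96 [ 0.439 -0.058  0.253]
wrist cartridge_eye 0.85 [ 0.443 -0.055  0.217]
wrist cartridge_dial 0.59 [ 0.435 -0.045  0.152]
wrist cartridge 0.59 [ 0.444 -0.057  0.1  ]
wrist cartridge 0.55 [ 0.567 -0.25   0.168]
wrist stand_round_tip 0.85 [ 0.567 -0.252  0.168]
wrist stand_round_root 0.67 [ 0.642 -0.237  0.158]
```

The load reads 2.48 N (about 250 g), but the few empty readings had a mean of about -0.4 N, so the 200 g call isn't safe yet. I'm lowering it back into the dock, easing the fingers off, and taking a proper zero.

Call:
arm_command --xyz '[[0,0,-0.02],[0,0,-0.045],[0,0,-0.065],[0,0,-0.08],[0,0,-0.088],[0,0,-0.092],[0,0,-0.095],[0,0,-0.095],[0,0,-0.095]]' --rot '[[0,0,0],[0,0,0],[0,0,0],[0,0,0],[0,0,0],[0,0,0],[0,0,0],[0,0,0],[0,0,0]]'

```text
time: 9.43
ee_pos: [0.4411, -0.058, 0.1383]
eef_rot: [0.937, 0.35, 0.0, 0.0]
ft_force: [1.0, -0.2, -2.4]
width: 0.0098
grip_force: 25.0
```

Call:
arm_command --xyz '[[0,0,0],[0,0,0],[0,0,0],[0,0,0],[0,0,0],[0,0,0]]' --rot '[[0,0,0],[0,0,0],[0,0,0],[0,0,0],[0,0,0],[0,0,0]]' --grip 0.35

```text
time: 9.93
ee_pos: [0.4407, -0.058, 0.1377]
eef_rot: [0.937, 0.35, 0.0, 0.0]
ft_force: [0.2, -0.1, 0.2]
width: 0.0295
grip_force: 0.0
```

```bash
python3 - <<'E'
from h import *
F=[]
for i in range(32):
    im=r.camera("side"); F.append(r.read_state()["ft_force"])
F=np.array(F);print(F.mean(0),F.std(0),F[:,2].round(1),r.read_state()["time"],r.read_state()["ee_pos"],r.read_state()["width"])
for l in ("cartridge_grip","cartridge"):
    for d in r.spot_point(l,"side")[:1]: print(l,w("side",d["at"]).round(3))
E
```

```text
[-0.08173636  0.14108692  0.09626889] [0.4126765  0.52955728 0.4252178 ] [ 0.3  0.2  0.3  0.1  0.1 -0.7  0.7  0.2 -0.2 -0.2 -0.  -0.4  0.7 -0.2
  0.6 -0.3 -0.1 -0.3  0.5  0.2 -0.3  1.2 -0.3 -0.1  0.9 -0.   0.5 -0.4
  0.5 -0.1 -0.3 -0.2] 11.5333 [ 0.44060579 -0.0580004   0.13757886] 0.030375082787422687
cartridge_grip [ 0.44  -0.054  0.154]
cartridge [ 0.441 -0.06   0.005]
```

Call:
arm_command --xyz '[[0,0,0],[0,0,0],[0,0,0],[0,0,0],[0,0,0],[0,0,0],[0,0,0],[0,0,0],[0,0,0],[0,0,0]]' --rot '[[0,0,0],[0,0,0],[0,0,0],[0,0,0],[0,0,0],[0,0,0],[0,0,0],[0,0,0],[0,0,0],[0,0,0]]' --grip 0 --squeeze 25

```text
time: 12.47
ee_pos: [0.4406, -0.058, 0.1375]
eef_rot: [0.937, 0.35, -0.0, 0.0]
ft_force: [-0.5, -0.8, -0.7]
width: 0.01
grip_force: 25.0
```

Net load is 2.58 ± 0.15 N, about 263 g, so it's spent and belongs on the grey square stand. I'm lifting, turning +55° and carrying it in front of that hook.

Call:
arm_command --xyz '[[0,0,0.01],[0,0,0.03],[0,0,0.055],[0,0,0.08],[0.002,0.01,0.1],[0.006,0.03,0.1],[0.011,0.05,0.1],[0.017,0.075,0.1],[0.022,0.1,0.1],[0.028,0.125,0.1],[0.033,0.15,0.1],[0.039,0.175,0.1],[0.044,0.2,0.1],[0.05,0.225,0.1],[0.055,0.25,0.1],[0.06,0.27,0.1],[0.063,0.285,0.1],[0.065,0.298,0.1],[0.065,0.298,0.1],[0.065,0.298,0.1]]' --rot '[[0,0,0],[0,0,0],[0,0,0],[0,0,0.05],[0,0,0.13],[0,0,0.22],[0,0,0.31],[0,0,0.4],[0,0,0.49],[0,0,0.58],[0,0,0.67],[0,0,0.76],[0,0,0.84],[0,0,0.9],[0,0,0.94],[0,0,0.96],[0,0,0.96],[0,0,0.96],[0,0,0.96],[0,0,0.96]]'

```text
time: 14.13
ee_pos: [0.5053, 0.2403, 0.2377]
eef_rot: [0.669, 0.744, -0.0, -0.0]
ft_force: [-0.3, -0.1, -2.7]
width: 0.0094
grip_force: 25.0
```

```bash
python3 - <<'E'
from h import *
from scipy.spatial.transform import Rotation as R
s=r.read_state();print(s["time"],np.round(s["ee_pos"],4),R.from_quat(s["eef_rot"]).as_matrix()[:,1].round(3),s["ft_force"],s["width"],np.round(s["joint_positions"],2))
T=np.array(r.camera_model("wrist")["T"])
for c in("top","side","wrist"):
  im=r.camera(c)
  cv2.imwrite(f"pics/{c}3.png",im[...,::-1])
  for l in("cartridge_grip","cartridge_dial","cartridge","stand_square_tip","stand_square_root","stand_square","beaker_small"):
    for d in r.spot_point(l,c)[:2]:
        if d["conf"]>.4: print(c,l,round(d["conf"],2),w(c,d["at"],T if c=="wrist" else None).round(3))
a=cv2.imread("pics/side3.png")[120:270,230:430];cv2.imwrite("pics/c3.png",np.hstack([cv2.resize(a,(440,330)),cv2.resize(cv2.imread("pics/wrist3.png"),(360,330))]))
E
```

```text
14.1333 [0.5053 0.2403 0.2377] [ 0.994  0.106 -0.001] [-0.27123953 -0.11348699 -2.66783854] 0.009432884133426767 [ 0.21  0.29 -0.88  1.58  0.22  1.38 -0.58]
top cartridge_dial 0.58 [0.491 0.239 0.157]
top cartridge 0.5 [ 0.657 -0.232  0.004]
top stand_square_tip 0.86 [0.538 0.242 0.174]
top stand_square_tip 0.8 [0.63  0.415 0.173]
top stand_square_root 0.86 [0.703 0.399 0.161]
top stand_square_root 0.67 [0.615 0.254 0.157]
top stand_square 0.74 [ 0.63   0.252 -0.001]
top stand_square 0.72 [ 0.721  0.398 -0.001]
side cartridge_grip 0.5 [0.498 0.245 0.256]
side cartridge_dial 0.56 [0.485 0.243 0.164]
side cartridge 0.55 [0.503 0.239 0.107]
side stand_square_tip 0.71 [0.539 0.245 0.169]
side stand_square_tip 0.67 [0.63  0.417 0.171]
side stand_square_root 0.95 [0.7   0.404 0.162]
side stand_square_root 0.57 [0.615 0.253 0.159]
side stand_square 0.77 [0.626 0.253 0.002]
side stand_square 0.6 [ 0.714  0.404 -0.   ]
side beaker_small 0.67 [ 0.476  0.281 -0.001]
side beaker_small 0.49 [0.5   0.245 0.255]
wrist cartridge_grip 0.56 [0.506 0.241 0.257]
wrist cartridge_dial 0.68 [0.492 0.24  0.157]
wrist cartridge 0.83 [0.504 0.245 0.109]
wrist cartridge 0.51 [0.539 0.245 0.169]
wrist stand_square_tip 0.81 [0.539 0.244 0.166]
wrist stand_square_tip 0.57 [ 0.628  0.25  -0.006]
wrist stand_square_root 0.91 [0.612 0.252 0.159]
wrist stand_square_root 0.62 [0.703 0.399 0.159]
wrist stand_square 0.86 [ 0.626  0.249 -0.005]
wrist stand_square 0.69 [ 0.717  0.398 -0.001]
wrist beaker_small 0.81 [0.475 0.282 0.001]
```

View pics/c3.png

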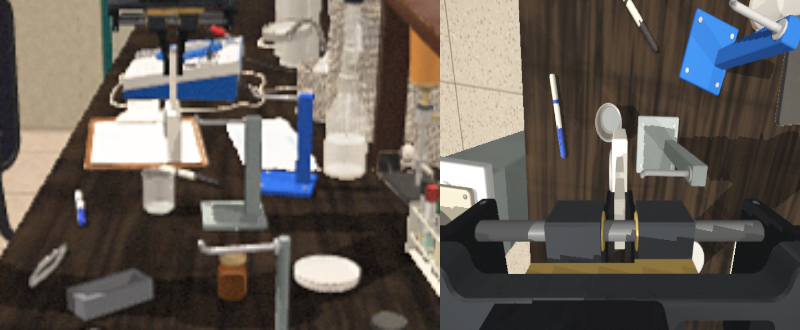

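The side crop shows the cartridge in line with the grey hook and above the beaker. The wrist model puts the beaker at (0.476, 0.281), only slightly under the path, so I keep at least 5 mm above it. I'm lowering to the window height and sliding in.

Call:
arm_command --xyz '[[0.004,0,0],[0.008,0.001,-0.008],[0.008,0.001,-0.018],[0.008,0.001,-0.028],[0.008,0.001,-0.035],[0.008,0.001,-0.037],[0.008,0.001,-0.037],[0.008,0.001,-0.037]]' --rot '[[0,0,0],[0,0,0],[0,0,0],[0,0,0],[0,0,0],[0,0,0],[0,0,0],[0,0,0]]'

```text
time: 16.0
ee_pos: [0.5136, 0.2411, 0.2006]
eef_rot: [0.669, 0.743, 0.0, -0.0]
ft_force: [0.6, -1.0, -2.6]
width: 0.0096
grip_force: 25.0
```

```bash
python3 - <<'E'
from h import *
print(r.read_state()["ee_pos"],r.read_state()["ft_force"])
a=r.camera("side")[130:230,260:380][...,::-1]
cv2.imwrite("pics/c4.png",cv2.resize(a,(720,600),interpolation=cv2.INTER_CUBIC))
E
```

```text
[0.51356427 0.24109035 0.20063608] [ 0.58813731 -1.04053159 -2.62754592]
```

View pics/c4.png

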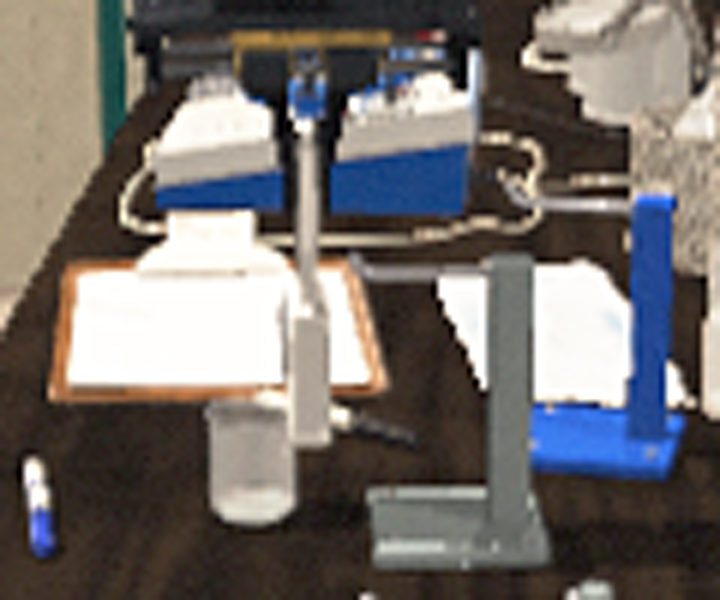

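The cartridge's eye is level with the hook (tip at crop (357,262), case top at about 305). I'm sliding in along the hook.

Call:
arm_command --xyz '[[0.006,0.0006,0],[0.012,0.0013,0],[0.018,0.0019,0],[0.024,0.0025,0],[0.03,0.0032,0],[0.036,0.0038,0],[0.042,0.0044,0],[0.048,0.005,0],[0.054,0.0057,0],[0.06,0.0063,0],[0.066,0.007,0],[0.066,0.007,0],[0.066,0.007,0],[0.066,0.007,0]]' --rot '[[0,0,0],[0,0,0],[0,0,0],[0,0,0],[0,0,0],[0,0,0],[0,0,0],[0,0,0],[0,0,0],[0,0,0],[0,0,0],[0,0,0],[0,0,0],[0,0,0]]'

```text
time: 17.22
ee_pos: [0.5794, 0.2481, 0.2005]
eef_rot: [0.669, 0.743, -0.0, -0.0]
ft_force: [-0.1, 0.1, -2.9]
width: 0.01
grip_force: 25.0
```

```bash
python3 - <<'E'
from h import *
print(r.read_state()["ee_pos"],r.read_state()["ft_force"])
a=r.camera("side")[130:230,260:380][...,::-1]
b=r.camera("wrist")[...,::-1]
cv2.imwrite("pics/c5.png",np.hstack([cv2.resize(a,(400,333),interpolation=cv2.INTER_CUBIC),cv2.resize(b[60:310,200:500],(400,333))]))
E
```

```text
[0.57936286 0.24812684 0.20054547] [-0.12202116  0.05312003 -2.850797  ]
```

View pics/c5.png

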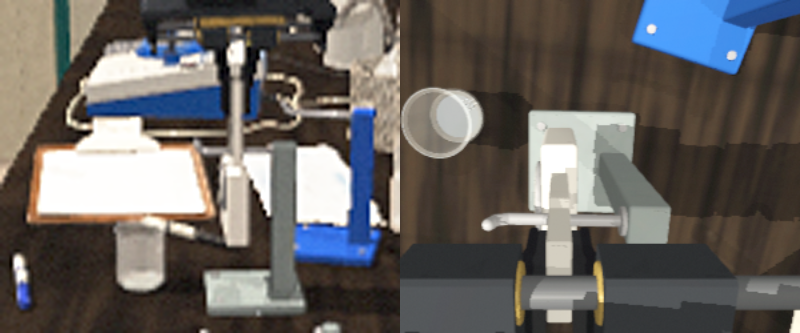

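The hook passes through the eye, centred and mid-length, with no contact force. I'm lowering about 19 mm onto it.

Call:
arm_command --xyz '[[0,0,-0.005],[0,0,-0.01],[0,0,-0.014],[0,0,-0.016],[0,0,-0.0175],[0,0,-0.0185],[0,0,-0.019],[0,0,-0.019],[0,0,-0.019]]' --rot '[[0,0,0],[0,0,0],[0,0,0],[0,0,0],[0,0,0],[0,0,0],[0,0,0],[0,0,0],[0,0,0]]'

```text
time: 18.07
ee_pos: [0.5797, 0.248, 0.1817]
eef_rot: [0.669, 0.743, 0.0, 0.0]
ft_force: [-0.3, 0.0, -2.6]
width: 0.0098
grip_force: 25.0
```

```bash
python3 - <<'E'
from h import *
F=[]
for i in range(6): r.camera("top");F.append(r.read_state()["ft_force"])
print(np.mean(F,0),r.read_state()["ee_pos"])
E
```

```text
[ 0.07203265 -0.23821699 -2.26487214] [0.57969068 0.24806473 0.18170039]
```

Still carrying the weight, so I go down in 0.5 mm steps.

Call:
arm_command --xyz '[[0,0,-0.0005],[0,0,-0.001],[0,0,-0.0015],[0,0,-0.0015],[0,0,-0.0015],[0,0,-0.0015]]' --rot '[[0,0,0],[0,0,0],[0,0,0],[0,0,0],[0,0,0],[0,0,0]]'

```text
time: 18.87
ee_pos: [0.5798, 0.2481, 0.1814]
eef_rot: [0.669, 0.743, 0.0, 0.0]
ft_force: [-3.3, -1.7, 8.4]
width: 0.01
grip_force: 25.0
```

```bash
python3 - <<'E'
from h import *
F=[]
for i in range(6): r.camera("top");F.append(r.read_state()["ft_force"])
print(np.mean(F,0),r.read_state()["ee_pos"])
E
```

```text
[-2.95375525 -1.72493498  8.2809329 ] [0.57982609 0.24811838 0.18136133]
```

It's resting on the hook. I'm relieving the press by 1 mm and opening.

Call:
arm_command --xyz '[[0,0,0.0005],[0,0,0.001],[0,0,0.001],[0,0,0.001]]' --rot '[[0,0,0],[0,0,0],[0,0,0],[0,0,0]]' --squeeze 5

```text
time: 19.5
ee_pos: [0.5799, 0.2481, 0.1814]
eef_rot: [0.669, 0.743, 0.0, 0.0]
ft_force: [-0.3, 0.0, 3.7]
width: 0.0097
grip_force: 5.0
```

Call:
arm_command --xyz '[[0,0,0],[0,0,0],[0,0,0],[0,0,0],[0,0,0],[0,0,0],[0,0,0],[0,0,0],[0,0,0],[0,0,0],[0,0,0],[0,0,0]]' --rot '[[0,0,0],[0,0,0],[0,0,0],[0,0,0],[0,0,0],[0,0,0],[0,0,0],[0,0,0],[0,0,0],[0,0,0],[0,0,0],[0,0,0]]' --grip 0.5

```text
time: 20.5
ee_pos: [0.5796, 0.248, 0.1811]
eef_rot: [0.669, 0.743, 0.0, 0.0]
ft_force: [0.3, -0.2, 0.2]
width: 0.043
grip_force: 0.0
```

```bash
python3 - <<'E'
from h import *
print(r.read_state()["ft_force"],r.read_state()["width"])
a=r.camera("side")[130:230,260:380][...,::-1]
T=np.array(r.camera_model("wrist")["T"])
b=r.camera("wrist")[...,::-1]
for l in("cartridge_grip","cartridge","cartridge_dial"):
  for d in r.spot_point(l,"wrist")[:1]: print(l,d["conf"],w("wrist",d["at"],T).round(3))
cv2.imwrite("pics/c6.png",np.hstack([cv2.resize(a,(400,333),interpolation=cv2.INTER_CUBIC),cv2.resize(b[60:310,200:500],(400,333))]))
E
```

```text
[ 0.2504024  -0.22052606  0.23755513] 0.042997530524194895
cartridge_grip 0.66 [0.575 0.252 0.2  ]
cartridge 0.97 [0.578 0.244 0.054]
cartridge_dial 0.64 [0.564 0.246 0.102]
```

View pics/c6.png

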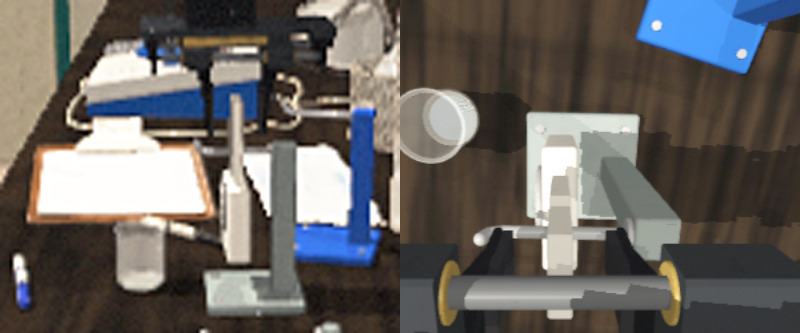

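The cartridge hangs on the hook between the open fingers, and the force is zero. I'm retreating straight up.

Call:
arm_command --xyz '[[0,0,0.01],[0,0,0.025],[0,0,0.04],[0,0,0.06],[0,0,0.08],[0,0,0.1],[0,0,0.12],[0,0,0.12],[0,0,0.12],[0,0,0.12],[0,0,0.12],[0,0,0.12],[0,0,0.12],[0,0,0.12]]' --rot '[[0,0,0],[0,0,0],[0,0,0],[0,0,0],[0,0,0],[0,0,0],[0,0,0],[0,0,0],[0,0,0],[0,0,0],[0,0,0],[0,0,0],[0,0,0],[0,0,0]]'

```text
time: 21.92
ee_pos: [0.5795, 0.2479, 0.3007]
eef_rot: [0.669, 0.743, -0.0, -0.0]
ft_force: [-0.6, 0.1, 0.6]
width: 0.0438
grip_force: 0.0
```

```bash
python3 - <<'E'
from h import *
a=r.camera("side")[130:230,260:380][...,::-1]
T=np.array(r.camera_model("wrist")["T"])
b=r.camera("wrist")[...,::-1]
for l in("cartridge_grip","cartridge","cartridge_dial"):
  for d in r.spot_point(l,"wrist")[:1]: print(l,d["conf"],w("wrist",d["at"],T).round(3))
print(r.read_state()["time"],r.read_state()["ee_pos"])
cv2.imwrite("pics/c7.png",np.hstack([cv2.resize(a,(400,333),interpolation=cv2.INTER_CUBIC),cv2.resize(b[60:310,200:500],(400,333))]))
E
```

```text
cartridge_grip 0.98 [0.577 0.25  0.202]
cartridge 0.7 [0.578 0.244 0.052]
cartridge_dial 0.71 [0.565 0.242 0.104]
22.1667 [0.57960441 0.24798805 0.30101292]
```

View pics/c7.png

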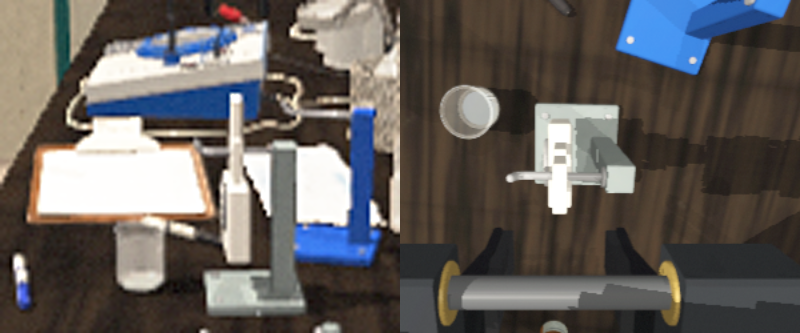

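It hangs free and upright, square to the hook with the dial outward, and the gripper is clear. I'm handing in.

```bash
python3 -c "from bench import r;print(r.close_job())"
```

```text
the job is handed in; nothing more can be done
None
```

The cartridge weighed about 263 g, so it counts as spent: I hung it by its eye on the grey square stand's hook with the dial facing outward, let go, moved the arm clear and handed the job in at about 22 s.

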